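Cap the samples and hold the block heater's cover open

ROBOT

A 6-joint arm with a two-finger parallel gripper is mounted at the origin on the work surface. World frame = base frame: x ahead of the robot, y to its left, z up, the work surface at z = 0. Lengths are in m, angles in rad, forces in N, time in s.
With the tool pointing down it reaches from about 0.325 to 0.775 m from the base axis. Payload 5.5 kg.
Tool frame: the origin (TCP) lies on the mounting face of the last link; the fingertips stand 173 mm ahead of it and the grasp point (between the pads) lies 155 mm ahead of it; z points along the fingers, y is the line along which they close (so a half turn about z gives the same grasp; the last joint's range is limited). The gripper opens to 85 mm and grips with 20 to 120 N. Pads are 22 mm wide; open, the fingers measure 114 mm over their backs; the gripper's body (76 mm by 85 mm) begins 54 mm behind the grasp point. The pads swing forward as they close: fully open they stand 13 mm farther back than shut.
Start: joints at [1.158, 0.091, 1.231, -0, 1.82, -0.057], TCP at [0.209, 0.562, 0.405] pointing down, gripper open.
Joint ranges: [-2.87, 2.87], [-0.86, 2.18], [0.17, 2.46], [-1.51, 4.65], [0.06, 2.69], [-2.65, 2.65]. Speed limits (rad/s): [2.57, 2.57, 3.01, 3.14, 3.14, 3.14].

INTERFACE

Orientations are given as a rotation vector (axis times angle).
In Python, from cell import bot, get_image, camera_model, recognise gives the robot as it stands.
- The arm moves only by the shell command python3 -m jog 'ROWS' [OPENING] [FORCE]. ROWS is JSON, a list of rows, each an object of numbers: "tx", "ty", "tz": the shift along the tool's x, y, z in m; "ax", "ay", "az": the turn, a rotation vector about the tool's x, y, z in rad. In form: [{"tx": .., "ty": .., "tz": .., "ax": .., "ay": .., "az": ..}, ...]. A call has exactly 10 rows; each row is the pose to reach, as a shift and turn from the pose commanded when the call began, along the tool's axes at that moment; what a row does not reach only later rows make up. A row lasts 1/12 s, in which the tool goes at most 41.7 mm and 7.16 degrees, less where a joint would pass 70% of its speed; a pose out of reach is approached as far as the arm can. A call with a gripper value outside its range is refused whole. OPENING is the opening, from -1 (shut) to 1 (fully open), set as the call begins (- or left out, the last holds). The fingers move at their own pace and stop on an object; FORCE is the grip in N (left out, the last holds). Time passes only in rows, so rows that repeat a pose let the fingers close, or fill a call up. It gives the time, the measured TCP pose, the force, the opening and the grip force at its end, in the units of the state.
- bot.read_state(): the state, without advancing time (a new reading comes with each control period).
- get_image(name): name is "side" or "top"; returns (picture, depth): 420x560x3 uint8, red, green, blue; 420x560 float32, m along the optical axis (not along the pixel's ray), 0 where there is no reading.
- camera_model(name): a dict with "camera_matrix" (3x3 intrinsics, pixels), "dist_coeffs" ([k1, k2, p1, p2, k3] as OpenCV has them; the pictures are not rectified), "origin" and "rotation" of the camera in the world. Camera axes: x right, y up, looking along -z (the intrinsics and any distortion apply to the point x, -y, -z); pixel columns grow to the right and rows downward; lengths in m; the calibration is good to about 2 mm. A picture is of the moment at which its call begins. camera_model takes no time and is no camera call.
- bot.hand_in(): hands the job in; it is judged then, once.
Trained networks look in the newest picture that a camera, given by its name, has taken for a name from the list of things; names that differ only in an ending like _2 or _b are one class to them, and where a whole thing is asked for, a point or a joint stands for the part that bears it (a point fixed in the world has none). Each returns a list of dicts, best first, with "p" (0 to 1); they miss things now and then, are a little off and sometimes report something else, mostly with a low value. They report only what shows in the picture. A call takes as long as a camera call. They do not tell look-alikes from the thing itself.
- recognise(camera, thing): "extent" ([left, top, right, bottom] in pixels, round what is visible of it).
The state is a dict: "time_s": time; "joint_pos": joint angles; "qd": joint speeds; "joint_efforts": joint torques, N m; "ee_pos": TCP position; "orientation": TCP orientation; "force": force on the tool from outside, world axes, zero at the start; "wrist_torque": the same for the moment, N m; "opening": opening from 0.0 (shut) to 1.0 (fully open); "grip_force": force on a finger pad.
Only numpy, scipy, OpenCV 4.12 (cv2) and the standard library are available. Lean on these libraries where they do the work, as an engineer would, in place of code of your own. Each camera call takes 0.05 s, during which the arm holds its last target. There are 200 camera calls.

TASK

Two of the four sample vials in the rack still have their flip caps open: press both caps fully shut, leaving all the vials standing in the rack. Then raise the block heater's clear hinged cover to 45 degrees from shut and hold it still there, so that I can load the wells; it falls shut by itself, so finish while you are still holding it with the gripper. Do not disturb the bottle, beaker and jar standing around.

Things in the scene. Friction and masses are not known exactly. Their poses are not given: they have to be found in the camera images.
- heater: Dry-block heater, white housing 300 mm deep (x), 210 mm wide (y), with a dark sloping control panel on the side that faces the robot (-x side), fixed to the bench; origin at the centre of its underside. Housing top at 88 mm; an aluminium block with six wells lies under the clear hinged cover.
- cover (a joint): Hinge of the heater's cover, a clear hood with dark edges, 165 mm deep, 190 mm wide, 40 mm high, about 0.5 kg. 0 = shut, 0.785 rad = open 45 degrees, end stop 1.9. Nothing holds the hood: let go at 45 degrees, it falls shut. It turns about point cover_hinge, opening by its robot-side edge rising up and away.
- cover_hinge (a point): Middle of the cover's hinge line at the far (+x) side of the heater, 92 mm above the table and 125 mm to +x of the heater's origin; axes as the heater's, the hinge line runs along y. Does not move with the cover.
- cover_handle (a point): Middle of the cover's handle, a red round bar 12 mm thick, 120 mm long along the heater's y, on an arm at each end; moves with the cover. Shut: 195 mm to -x of and 55 mm above the hinge line (147 mm above the table), 30 mm ahead of and 15 mm above the hood's front top edge, free all round between the arms. At 45 degrees: 99 mm to -x of and 177 mm above the hinge.
- rack: Light grey block rack, 62 mm (x) by 236 mm (y) by 42 mm high, fixed to the bench, origin at the centre of its underside; a row of four 33 mm holes along y at -84, -28, +28 and +84 mm, floor of the holes 6 mm above the table.
- vial_a: Flip-cap sample vial loose in the rack: white tube, 31 mm diameter, 62 mm tall, rim collar 35 mm; origin at the centre of its underside (6 mm above the table; rim at 68 mm), z up. Its cap's hinge is on the +x side of the rim, at x = +19.5 mm, z = 61 mm in this frame, hinge line along y; the shut cap's thumb tab points to -x. Its +x is within 0.3 rad of the rack's.
- vial_b: Flip-cap sample vial loose in the rack: white tube, 31 mm diameter, 62 mm tall, rim collar 35 mm; origin at the centre of its underside (6 mm above the table; rim at 68 mm), z up. Its cap's hinge is on the +x side of the rim, at x = +19.5 mm, z = 61 mm in this frame, hinge line along y; the shut cap's thumb tab points to -x. Its +x is within 0.3 rad of the rack's.
- vial_c: Flip-cap sample vial loose in the rack: white tube, 31 mm diameter, 62 mm tall, rim collar 35 mm; origin at the centre of its underside (6 mm above the table; rim at 68 mm), z up. Its cap's hinge is on the +x side of the rim, at x = +19.5 mm, z = 61 mm in this frame, hinge line along y; the shut cap's thumb tab points to -x. Its +x is within 0.3 rad of the rack's.
- vial_d: Flip-cap sample vial loose in the rack: white tube, 31 mm diameter, 62 mm tall, rim collar 35 mm; origin at the centre of its underside (6 mm above the table; rim at 68 mm), z up. Its cap's hinge is on the +x side of the rim, at x = +19.5 mm, z = 61 mm in this frame, hinge line along y; the shut cap's thumb tab points to -x. Its +x is within 0.3 rad of the rack's.
- cap_a (a joint): Flip cap of vial_a: blue disc 36 mm wide, 8 mm thick, an 8 mm thumb tab across from the hinge. 0 = fully shut (flat, over the vial's axis, top 76 mm above the table); grows as it opens; pi/2 = on edge; 2 = leaning back beyond the hinge; end stop 2.3 rad. Its stiff hinge stays where left; yields to about 1 N at the rim; no latch. Open at the start.
- cap_b (a joint): Flip cap of vial_b: blue disc 36 mm wide, 8 mm thick, an 8 mm thumb tab across from the hinge. 0 = fully shut (flat, over the vial's axis, top 76 mm above the table); grows as it opens; pi/2 = on edge; 2 = leaning back beyond the hinge; end stop 2.3 rad. Its stiff hinge stays where left; yields to about 1 N at the rim; no latch. Open at the start.
- cap_c (a joint): Flip cap of vial_c: blue disc 36 mm wide, 8 mm thick, an 8 mm thumb tab across from the hinge. 0 = fully shut (flat, over the vial's axis, top 76 mm above the table); grows as it opens; pi/2 = on edge; 2 = leaning back beyond the hinge; end stop 2.3 rad. Its stiff hinge stays where left; yields to about 1 N at the rim; no latch. Shut at the start.
- cap_d (a joint): Flip cap of vial_d: blue disc 36 mm wide, 8 mm thick, an 8 mm thumb tab across from the hinge. 0 = fully shut (flat, over the vial's axis, top 76 mm above the table); grows as it opens; pi/2 = on edge; 2 = leaning back beyond the hinge; end stop 2.3 rad. Its stiff hinge stays where left; yields to about 1 N at the rim; no latch. Shut at the start.
- amber_bottle: Bystander: amber reagent bottle with yellow cap, 68 mm in diameter, 140 mm tall, origin at the centre of its underside.
- beaker: Bystander: glass beaker, 68 mm in diameter, 85 mm tall, origin at the centre of its underside.
- jar: Bystander: jar with blue lid, 60 mm in diameter, 75 mm tall, origin at the centre of its underside.
There are look-alikes about, which are no part of the job. What is shaped like the vial_b but black, brown or green is not meant.

How it is judged:
On the way, in this order (a step that is already met when the one before it is completed fails the run):
1. the flip caps of all four vials are fully shut (value of joint each of cap_a, cap_b, cap_c, cap_d below 0.07 rad), for 0.2 s.
2. the gripper raises the heater's cover (value of joint cover above 0.4 rad and contact force between the fingers and cover above 0.1 N), for 0.1 s.
At the end, for the whole second after the job is handed in: The cover stands still (under 0.05 rad/s) at 45 degrees, give or take 8, held by the gripper's fingers (they bear on it with over 0.3 N; no vial or bystander touches it); all four caps are shut to within 4 degrees; the four vials stand upright (within 8 degrees) and fully down in the rack (all of step 1 and value of joint cover between 0.645 and 0.925 rad and velocity of joint cover between -0.05 and 0.05 rad/s and contact force between the fingers and cover above 0.3 N and contact force between cover and vial_a below 0.1 N and contact force between cover and vial_b below 0.1 N and contact force between cover and vial_c below 0.1 N and contact force between cover and vial_d below 0.1 N and contact force between cover and amber_bottle below 0.1 N and contact force between cover and beaker below 0.1 N and contact force between cover and jar below 0.1 N and angle between each of vial_a, vial_b, vial_c, vial_d's own z axis and vertical below 0.15 rad and z of each of vial_a, vial_b, vial_c, vial_d in the frame of rack below 0.012 m); the arm keeps its last pose, push and grip.
It fails at once if a bystander is pushed more than 30 mm or knocked over (distance of any of amber_bottle, beaker, jar from where it was at the start of the episode above 0.03 m or angle between any of amber_bottle, beaker, jar's own z axis and vertical above 0.35 rad).
It fails at once if a vial is tipped over or pulled out of the rack (angle between any of vial_a, vial_b, vial_c, vial_d's own z axis and vertical above 0.5 rad or z of any of vial_a, vial_b, vial_c, vial_d in the frame of rack above 0.04 m).
It also fails if it takes over 53 s, if anything falls off the work surface, if the arm or the gripper's body presses on something with over 40 N, if the wrist force passes 120 N, or if a joint passes its speed limit or range.

## Working session

There is one attempt and no reset: what is moved stays moved. The work goes in short steps, Python scripts to look and compute and a shell command to move; the robot and the scene stay as the last step left them, time stands still between calls to the robot, and variables do not carry over. Pictures are saved under pics/ and viewed, at most 10 in all, crops included, and the job is handed in when it is done.

```bash
mkdir -p pics; ls
cat > h.py <<'E'
import numpy as np,cv2
from cell import bot,get_image,camera_model,recognise
def pts(cam,depth,uv):
    m=camera_model(cam);K=np.array(m["camera_matrix"],float);d=np.array(m["dist_coeffs"],float)
    uv=np.array(uv,float).reshape(-1,2)
    n=cv2.undistortPoints(uv.reshape(-1,1,2),K,d).reshape(-1,2)
    z=np.array([depth[int(round(v)),int(round(u))] for u,v in uv])
    c=np.c_[n[:,0]*z,-n[:,1]*z,-z]
    return c@np.array(m["rotation"]).T+np.array(m["origin"])
def cloud(cam,depth):
    h,w=depth.shape;u,v=np.meshgrid(np.arange(w),np.arange(h))
    return pts(cam,depth,np.c_[u.ravel(),v.ravel()]).reshape(h,w,3)
E
python3 - <<'E'
from h import *
s=bot.read_state();print({k:np.round(v,3).tolist() for k,v in s.items()})
for c in("side","top"):
    im,d=get_image(c);cv2.imwrite(f"pics/{c}0.png",im[:,:,::-1]);np.savez(f"{c}0.npz",im=im,d=d)
    print(c,np.round(camera_model(c)["origin"],3),np.round(camera_model(c)["rotation"],3).tolist())
    for t in("heater","cover_handle","rack","vial_a","cap_a","amber_bottle","beaker","jar"):
        print(t,[(round(r["p"],2),np.round(r["extent"]).astype(int).tolist()) for r in recognise(c,t)])
E
```

```text
pics
{'time_s': 0.0, 'joint_pos': [1.158, 0.092, 1.232, -0.0, 1.82, -0.057], 'qd': [-0.001, 0.0, -0.0, 0.0, 0.002, 0.0], 'joint_efforts': [-0.001, -45.874, -41.801, -0.0, 0.012, 0.0], 'ee_pos': [0.209, 0.562, 0.404], 'orientation': [-0.556, -3.092, 0.003], 'force': [0.153, -0.368, -0.326], 'wrist_torque': [0.012, -0.016, -0.025], 'grip_force': 0.0, 'opening': 1.0}
side [ 0.388 -0.709  1.047] [0.709, -0.083, -0.204]
heater [(0.73, [190, 156, 301, 248])]
cover_handle [(0.85, [213, 151, 293, 218])]
rack [(0.64, [250, 288, 276, 382])]
vial_a [(0.84, [309, 346, 325, 370]), (0.75, [256, 286, 274, 303]), (0.68, [254, 325, 274, 343]), (0.68, [206, 320, 218, 340]), (0.6, [252, 348, 273, 365]), (0.59, [210, 345, 229, 372]), (0.58, [220, 380, 234, 400]), (0.5, [251, 303, 268, 323])]
cap_a [(0.72, [220, 378, 234, 397]), (0.7, [249, 304, 269, 320]), (0.65, [210, 346, 230, 362]), (0.64, [205, 316, 222, 329]), (0.63, [271, 323, 274, 339]), (0.51, [250, 346, 270, 365]), (0.5, [310, 348, 326, 360])]
amber_bottle [(0.92, [328, 241, 357, 290])]
beaker [(0.57, [336, 308, 370, 342])]
jar [(0.57, [220, 136, 236, 162]), (0.35, [248, 290, 276, 380])]
top [0.249 0.067 1.615] [0.159, -0.154, -1.539]
heater [(0.6, [205, 180, 287, 290])]
cover_handle [(0.62, [204, 184, 279, 258])]
rack [(0.69, [343, 228, 423, 266]), (0.65, [374, 234, 383, 252]), (0.25, [370, 237, 386, 252])]
vial_a [(0.79, [393, 236, 407, 254]), (0.74, [355, 225, 364, 246]), (0.74, [402, 274, 412, 294]), (0.67, [370, 276, 388, 291]), (0.65, [373, 237, 384, 251]), (0.58, [410, 248, 421, 258]), (0.48, [413, 203, 425, 217]), (0.43, [421, 277, 440, 288])]
cap_a [(0.68, [426, 280, 437, 289]), (0.62, [402, 280, 412, 293]), (0.52, [412, 246, 422, 258]), (0.5, [369, 238, 385, 248]), (0.49, [399, 236, 406, 243])]
amber_bottle [(0.88, [331, 146, 356, 175]), (0.45, [356, 229, 367, 244])]
beaker [(0.98, [387, 158, 413, 185])]
jar [(0.57, [138, 223, 167, 246])]
```

Run:
```python
from h import *
a=cv2.imread("pics/side0.png")[130:410,180:390];b=cv2.imread("pics/top0.png")[130:310,130:450]
cv2.imwrite("pics/s1.png",cv2.resize(a,None,fx=2.1,fy=2.1,interpolation=cv2.INTER_CUBIC));cv2.imwrite("pics/t1.png",cv2.resize(b,None,fx=2.5,fy=2.5,interpolation=cv2.INTER_CUBIC))
```

```text
(no output)
```

View pics/s1.png

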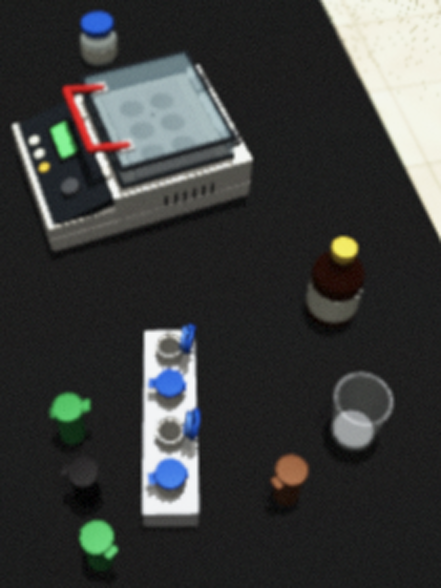

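View pics/t1.png

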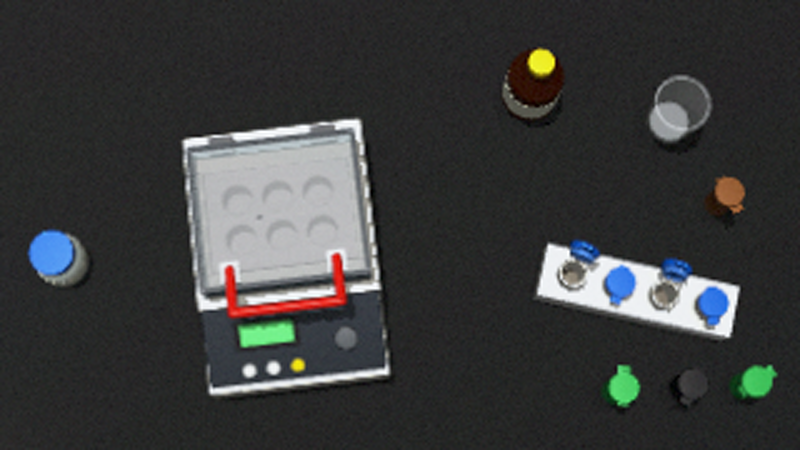

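The white rack in the top picture holds four vials. The two open ones are white, at about (359,239) and (396,247), with their blue caps raised on the +x side. The shut ones are at (378,243) and (415,251). The green, black and brown look-alikes stand outside the rack. The heater's red handle is at about (245,252), and the jar, bottle and beaker are well clear.

Run:
```python
from h import *
np.set_printoptions(precision=4,suppress=True)
for c,rr in(("top",((335,215,435,275),(200,180,290,290))),("side",((240,275,290,390),(180,140,310,255)))):
    f=np.load(c+"0.npz");im=f["im"].astype(int);P=cloud(c,f["d"]);hsv=cv2.cvtColor(f["im"],cv2.COLOR_RGB2HSV).astype(int)
    H,S,V=[hsv[...,i] for i in range(3)]
    def box(r):
        m=np.zeros(H.shape,bool);m[r[1]:r[3],r[0]:r[2]]=1;return m&(f["d"]>0)
    bl=box(rr[0])&(H>95)&(H<130)&(S>120)
    n,l,st,ce=cv2.connectedComponentsWithStats(bl.astype(np.uint8))
    for i in range(1,n):
        if st[i,4]>12:
            q=P[l==i];print(c,"blue",ce[i],st[i,4],"med",np.median(q,0),"min",np.percentile(q,5,axis=0),"max",np.percentile(q,95,axis=0))
    w=box(rr[0])&(S<40)&(V>170);q=P[w];k=abs(q[:,2]-.042)<.006
    r=cv2.minAreaRect((q[k][:,:2]*1000).astype(np.float32));print("rack",r,k.sum())
    rd=box(rr[1])&((H<8)|(H>172))&(S>150)&(V>100);q=P[rd]
    print("red",len(q),np.percentile(q[:,2],[5,50,95]));k=q[:,2]>.135;q=q[k]
    r=cv2.minAreaRect((q[:,:2]*1000).astype(np.float32));print(cv2.boxPoints(r),r)
    w=box(rr[1])&(S<40)&(V>150);q=P[w];k=abs(q[:,2]-.088)<.006;r=cv2.minAreaRect((q[k][:,:2]*1000).astype(np.float32));print("heater",r,cv2.boxPoints(r).tolist())
```

```text
Traceback (most recent call last):
  File "h.py", line 12, in cloud
    return pts(cam,depth,np.c_[u.ravel(),v.ravel()]).reshape(h,w,3)
           ~~~^^^^^^^^^^^^^^^^^^^^^^^^^^^^^^^^^^^^^^
  File "h.py", line 9, in pts
    return c@np.array(m["rotation"]).T+np.array(m["origin"])
           ~~~~~~~~~~~~~~~~~~~~~~~~~~~^~~~~~~~~~~~~~~~~~~~~~
ValueError: operands could not be broadcast together with shapes (235200,) (3,)
```

```bash
sed -i 's/np.array(m\["rotation"\]).T/cv2.Rodrigues(np.array(m["rotation"],float))[0].T/' h.py
cat > m.py <<'E'
from h import *
np.set_printoptions(precision=4,suppress=True)
for c,rr in(("top",((335,215,435,275),(200,180,290,290))),("side",((240,275,290,390),(180,140,310,255)))):
    f=np.load(c+"0.npz");P=cloud(c,f["d"]);hsv=cv2.cvtColor(f["im"],cv2.COLOR_RGB2HSV).astype(int)
    H,S,V=[hsv[...,i] for i in range(3)]
    def box(r):
        m=np.zeros(H.shape,bool);m[r[1]:r[3],r[0]:r[2]]=1;return m&(f["d"]>0)
    bl=box(rr[0])&(H>95)&(H<130)&(S>120)
    n,l,st,ce=cv2.connectedComponentsWithStats(bl.astype(np.uint8))
    for i in range(1,n):
        if st[i,4]>12:
            q=P[l==i];print(c,"blue",ce[i],st[i,4],"med",np.median(q,0),"min",np.percentile(q,5,axis=0),"max",np.percentile(q,95,axis=0))
    w=box(rr[0])&(S<40)&(V>170);q=P[w];k=abs(q[:,2]-.042)<.006
    r=cv2.minAreaRect((q[k][:,:2]*1000).astype(np.float32));print("rack",r,k.sum())
    rd=box(rr[1])&((H<8)|(H>172))&(S>150)&(V>100);q=P[rd]
    print("red",len(q),np.percentile(q[:,2],[5,50,95]));q=q[q[:,2]>.135]
    r=cv2.minAreaRect((q[:,:2]*1000).astype(np.float32));print(cv2.boxPoints(r).tolist(),r)
    w=box(rr[1])&(S<40)&(V>150);q=P[w];k=abs(q[:,2]-.088)<.006;r=cv2.minAreaRect((q[k][:,:2]*1000).astype(np.float32));print("heater",r,cv2.boxPoints(r).tolist())
E
python3 m.py
```

```text
top blue [363.1948 229.6494] 77 med [ 0.5164 -0.1614  0.0964] min [ 0.5088 -0.1787  0.0005] max [ 0.5431 -0.1488  0.1082]
top blue [400.119  237.0238] 84 med [ 0.498  -0.27    0.0953] min [ 0.4903 -0.2962 -0.0006] max [ 0.5257 -0.255   0.106 ]
top blue [377.4724 243.0787] 127 med [ 0.4828 -0.2053  0.0754] min [ 0.4656 -0.2198  0.0668] max [ 0.5002 -0.193   0.0815]
top blue [414.8031 251.4646] 127 med [ 0.4612 -0.3166  0.0763] min [ 0.4415 -0.3308  0.0685] max [ 0.4761 -0.3024  0.0812]
rack ((479.7075500488281, -235.31497192382812), (237.0622100830078, 62.9019775390625), 78.9716796875) 844
red 319 [0.1338 0.1496 0.1562]
[[420.49066162109375, 236.49176025390625], [440.1776123046875, 108.16990661621094], [497.60858154296875, 116.98086547851562], [477.921630859375, 245.30271911621094]] ((459.04962158203125, 176.73631286621094), (58.10289001464844, 129.8232421875), 8.722222328186035)
heater ((553.1843872070312, 190.58953857421875), (205.3157196044922, 208.09686279296875), 8.359030723571777) [[436.49102783203125, 278.6086730957031], [466.74322509765625, 72.7225112915039], [669.877746582031
[... 527 characters left out ...]
 max [ 0.4775 -0.3076  0.0775]
rack ((479.7306823730469, -237.3448486328125), (237.57733154296875, 62.13724136352539), 78.76195526123047) 929
red 211 [0.1375 0.1492 0.1542]
[[420.9132385253906, 231.9638214111328], [440.3318786621094, 104.47937774658203], [494.9148254394531, 112.79356384277344], [475.4961853027344, 240.27801513671875]] ((457.9140319824219, 172.37869262695312), (55.21253204345703, 128.9549102783203), 8.6608247756958)
heater ((553.1201782226562, 186.04074096679688), (205.2165985107422, 208.57723999023438), 8.040762901306152) [[436.9329833984375, 274.95147705078125], [466.1082763671875, 68.4248046875], [669.307373046875, 97.1300048828125], [640.132080078125, 303.65667724609375]]
```

```bash
cat >> h.py <<'E'
from scipy.spatial.transform import Rotation as Ro
RA=np.deg2rad(-11.1);HA=np.deg2rad(8.4)
def delta(xyz_tcp,ang):
    s=bot.read_state();R=Ro.from_rotvec(s["orientation"]);c,n=np.cos(ang),np.sin(ang)
    T=Ro.from_matrix(np.c_[[-n,c,0],[c,n,0],[0,0,-1]])
    print("t",np.round(R.inv().apply(np.array(xyz_tcp)-s["ee_pos"]),4),"a",np.round((R.inv()*T).as_rotvec(),4),"at",np.round(s["ee_pos"],4))
def rackpt(hole,x,y,tip):
    c,n=np.cos(RA),np.sin(RA);y=y+hole
    return [.4797+c*x-n*y,-.2363+n*x+c*y,tip+.173]
E
python3 -c "
from h import *
delta(rackpt(.084,.075,-.006,.150),RA)"
```

```text
t [-0.5934 -0.5654  0.0817] a [ 1.0000e-04 -0.0000e+00  1.4088e+00] at [0.209  0.5624 0.4047]
```

```bash
python3 -m jog '[{"tx":-0.593,"ty":-0.565,"tz":0,"ax":0,"ay":0,"az":1.409},{"tx":-0.593,"ty":-0.565,"tz":0,"ax":0,"ay":0,"az":1.409},{"tx":-0.593,"ty":-0.565,"tz":0,"ax":0,"ay":0,"az":1.409},{"tx":-0.593,"ty":-0.565,"tz":0,"ax":0,"ay":0,"az":1.409},{"tx":-0.593,"ty":-0.565,"tz":0,"ax":0,"ay":0,"az":1.409},{"tx":-0.593,"ty":-0.565,"tz":0,"ax":0,"ay":0,"az":1.409},{"tx":-0.593,"ty":-0.565,"tz":0,"ax":0,"ay":0,"az":1.409},{"tx":-0.593,"ty":-0.565,"tz":0,"ax":0,"ay":0,"az":1.409},{"tx":-0.593,"ty":-0.565,"tz":0,"ax":0,"ay":0,"az":1.409},{"tx":-0.593,"ty":-0.565,"tz":0,"ax":0,"ay":0,"az":1.409}]' -1 40
python3 -c "
from h import *
delta(rackpt(.084,.075,-.006,.180),RA)"
```

```text
time_s: 1.73
ee_pos: [0.3918, 0.186, 0.4051]
orientation: [2.266, 2.175, 0.002]
force: [0.7, 0.9, -0.3]
opening: -0.003
grip_force: 0.0
t [-0.3527  0.191   0.0521] a [ 0.0011 -0.0006  0.1529] at [0.3918 0.186  0.4051]
```

```bash
python3 -m jog '[{"tx":-0.353,"ty":0.191,"tz":0,"az":0.153},{"tx":-0.353,"ty":0.191,"tz":0,"az":0.153},{"tx":-0.353,"ty":0.191,"tz":0,"az":0.153},{"tx":-0.353,"ty":0.191,"tz":0.052,"az":0.153},{"tx":-0.353,"ty":0.191,"tz":0.052,"az":0.153},{"tx":-0.353,"ty":0.191,"tz":0.052,"az":0.153},{"tx":-0.353,"ty":0.191,"tz":0.052,"az":0.153},{"tx":-0.353,"ty":0.191,"tz":0.052,"az":0.153},{"tx":-0.353,"ty":0.191,"tz":0.052,"az":0.153},{"tx":-0.353,"ty":0.191,"tz":0.052,"az":0.153}]'
python3 -c "
from h import *
delta(rackpt(.084,.075,-.006,.085),RA)"
```

```text
t [-0.3527  0.1909  0.1471] a [ 0.0011 -0.0006  0.1529] at [0.3918 0.186  0.4051]validation failed for argument at $[0]...
```

```bash
python3 -m jog '[{"tx":-0.353,"ty":0.191,"tz":0,"ax":0,"ay":0,"az":0.153},{"tx":-0.353,"ty":0.191,"tz":0,"ax":0,"ay":0,"az":0.153},{"tx":-0.353,"ty":0.191,"tz":0,"ax":0,"ay":0,"az":0.153},{"tx":-0.353,"ty":0.191,"tz":0.052,"ax":0,"ay":0,"az":0.153},{"tx":-0.353,"ty":0.191,"tz":0.052,"ax":0,"ay":0,"az":0.153},{"tx":-0.353,"ty":0.191,"tz":0.052,"ax":0,"ay":0,"az":0.153},{"tx":-0.353,"ty":0.191,"tz":0.052,"ax":0,"ay":0,"az":0.153},{"tx":-0.353,"ty":0.191,"tz":0.052,"ax":0,"ay":0,"az":0.153},{"tx":-0.353,"ty":0.191,"tz":0.052,"ax":0,"ay":0,"az":0.153},{"tx":-0.353,"ty":0.191,"tz":0.052,"ax":0,"ay":0,"az":0.153}]'
python3 -c "
from h import *
delta(rackpt(.084,.075,-.006,.085),RA)"
```

```text
time_s: 2.57
ee_pos: [0.5708, -0.1746, 0.3515]
orientation: [-2.422, -2.001, 0.001]
force: [-0.0, 0.1, 0.6]
opening: 0.001
grip_force: 0.0
t [-0.     -0.0024  0.0935] a [-0.0006  0.0005  0.0041] at [ 0.5708 -0.1746  0.3515]
```

Descend on the far side, then sweep in slowly towards the robot.

```bash
python3 -m jog '[{"tx":0,"ty":-0.002,"tz":0.04,"ax":0,"ay":0,"az":0.004},{"tx":0,"ty":-0.002,"tz":0.07,"ax":0,"ay":0,"az":0.004},{"tx":0,"ty":-0.002,"tz":0.093,"ax":0,"ay":0,"az":0.004},{"tx":0,"ty":-0.002,"tz":0.093,"ax":0,"ay":0,"az":0.004},{"tx":0,"ty":-0.010,"tz":0.093,"ax":0,"ay":0,"az":0.004},{"tx":0,"ty":-0.018,"tz":0.093,"ax":0,"ay":0,"az":0.004},{"tx":0,"ty":-0.026,"tz":0.093,"ax":0,"ay":0,"az":0.004},{"tx":0,"ty":-0.034,"tz":0.093,"ax":0,"ay":0,"az":0.004},{"tx":0,"ty":-0.040,"tz":0.093,"ax":0,"ay":0,"az":0.004},{"tx":0,"ty":-0.046,"tz":0.093,"ax":0,"ay":0,"az":0.004}]'
python3 -m jog '[{"tx":0,"ty":-0.004,"tz":0,"ax":0,"ay":0,"az":0},{"tx":0,"ty":-0.008,"tz":0,"ax":0,"ay":0,"az":0},{"tx":0,"ty":-0.012,"tz":0,"ax":0,"ay":0,"az":0},{"tx":0,"ty":-0.016,"tz":0,"ax":0,"ay":0,"az":0},{"tx":0,"ty":-0.020,"tz":0,"ax":0,"ay":0,"az":0},{"tx":0,"ty":-0.024,"tz":0,"ax":0,"ay":0,"az":0},{"tx":0,"ty":-0.027,"tz":0,"ax":0,"ay":0,"az":0},{"tx":0,"ty":-0.030,"tz":0,"ax":0,"ay":0,"az":0},{"tx":0,"ty":-0.031,"tz":0,"ax":0,"ay":0,"az":0},{"tx":0,"ty":-0.031,"tz":0,"ax":0,"ay":0,"az":0}]'
python3 -c "
from h import *
delta(rackpt(.084,0,-.003,.076),RA)
im,d=get_image('side');cv2.imwrite('pics/s2.png',cv2.resize(im[220:400,180:390][:,:,::-1],None,fx=3,fy=3))"
```

```text
time_s: 3.4
ee_pos: [0.5244, -0.1628, 0.2613]
orientation: [2.422, 1.997, 0.002]
force: [0.9, 0.5, 0.4]
opening: 0.003
grip_force: 0.5
time_s: 4.23
ee_pos: [0.4943, -0.157, 0.2596]
orientation: [-2.424, -1.998, 0.0]
force: [0.9, -0.5, 0.4]
opening: -0.0
grip_force: 0.1
t [0.0004 0.0009 0.0106] a [-0.0002  0.      0.0016] at [ 0.4943 -0.157   0.2596]
```

View pics/s2.png

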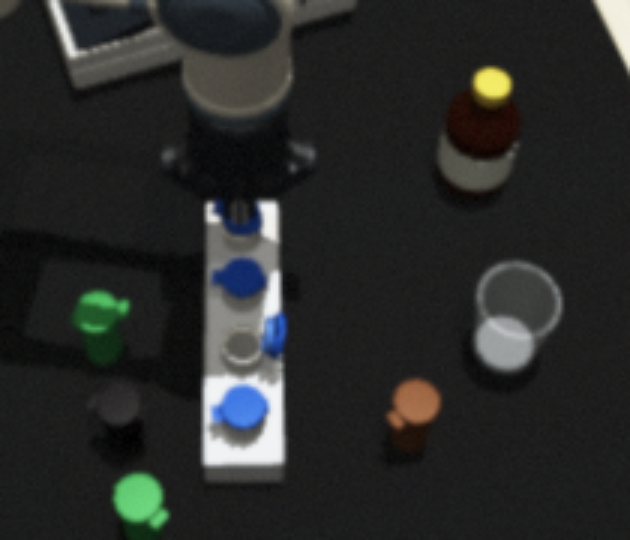

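The first cap (crop 240,215) has folded over under the fingers and the tube still stands, so I press down now.

```bash
python3 -m jog '[{"tx":0,"ty":0,"tz":0.002,"ax":0,"ay":0,"az":0},{"tx":0,"ty":0,"tz":0.004,"ax":0,"ay":0,"az":0},{"tx":0,"ty":0,"tz":0.006,"ax":0,"ay":0,"az":0},{"tx":0,"ty":0,"tz":0.007,"ax":0,"ay":0,"az":0},{"tx":0,"ty":0,"tz":0.008,"ax":0,"ay":0,"az":0},{"tx":0,"ty":0,"tz":0.009,"ax":0,"ay":0,"az":0},{"tx":0,"ty":0,"tz":0.010,"ax":0,"ay":0,"az":0},{"tx":0,"ty":0,"tz":0.011,"ax":0,"ay":0,"az":0},{"tx":0,"ty":0,"tz":0.0115,"ax":0,"ay":0,"az":0},{"tx":0,"ty":0,"tz":0.012,"ax":0,"ay":0,"az":0}]'
```

```text
time_s: 5.12
ee_pos: [0.4947, -0.1569, 0.2494]
orientation: [2.423, 1.998, 0.002]
force: [-4.2, 2.8, 10.6]
opening: 0.004
grip_force: 5.3
```

```bash
python3 -m jog '[{"tx":0,"ty":0,"tz":0.0005,"ax":0,"ay":0,"az":0},{"tx":0,"ty":0,"tz":0.001,"ax":0,"ay":0,"az":0},{"tx":0,"ty":0,"tz":0.0015,"ax":0,"ay":0,"az":0},{"tx":0,"ty":0,"tz":0.002,"ax":0,"ay":0,"az":0},{"tx":0,"ty":0,"tz":0.002,"ax":0,"ay":0,"az":0},{"tx":0,"ty":0,"tz":0.002,"ax":0,"ay":0,"az":0},{"tx":0,"ty":0,"tz":0.002,"ax":0,"ay":0,"az":0},{"tx":0,"ty":0,"tz":0.002,"ax":0,"ay":0,"az":0},{"tx":0,"ty":0,"tz":0.002,"ax":0,"ay":0,"az":0},{"tx":0,"ty":0,"tz":0.002,"ax":0,"ay":0,"az":0}]'
python3 -m jog '[{"tx":0,"ty":0,"tz":-0.005,"ax":0,"ay":0,"az":0},{"tx":0,"ty":0,"tz":-0.03,"ax":0,"ay":0,"az":0},{"tx":0,"ty":0,"tz":-0.06,"ax":0,"ay":0,"az":0},{"tx":0,"ty":0,"tz":-0.09,"ax":0,"ay":0,"az":0},{"tx":0,"ty":0.03,"tz":-0.1,"ax":0,"ay":0,"az":0},{"tx":0,"ty":0.06,"tz":-0.1,"ax":0,"ay":0,"az":0},{"tx":-0.03,"ty":0.075,"tz":-0.1,"ax":0,"ay":0,"az":0},{"tx":-0.07,"ty":0.075,"tz":-0.1,"ax":0,"ay":0,"az":0},{"tx":-0.112,"ty":0.075,"tz":-0.1,"ax":0,"ay":0,"az":0},{"tx":-0.112,"ty":0.075,"tz":-0.1,"ax":0,"ay":0,"az":0}]'
python3 -c "
from h import *
delta(rackpt(-.028,.075,-.005,.085),RA)
im,d=get_image('side');cv2.imwrite('pics/s3.png',cv2.resize(im[240:390,180:390][:,:,::-1],None,fx=3.5,fy=3.5))"
```

```text
time_s: 5.95
ee_pos: [0.4947, -0.1568, 0.2492]
orientation: [2.422, 1.997, 0.003]
force: [-6.1, 3.7, 16.2]
opening: -0.0
grip_force: 8.2
time_s: 6.78
ee_pos: [0.5453, -0.2873, 0.3444]
orientation: [2.43, 1.991, -0.006]
force: [0.7, -0.5, -0.2]
opening: -0.003
grip_force: 0.0
t [0.0047 0.001  0.0864] a [-0.0019  0.0033 -0.0043] at [ 0.5453 -0.2873  0.3444]
```

View pics/s3.png

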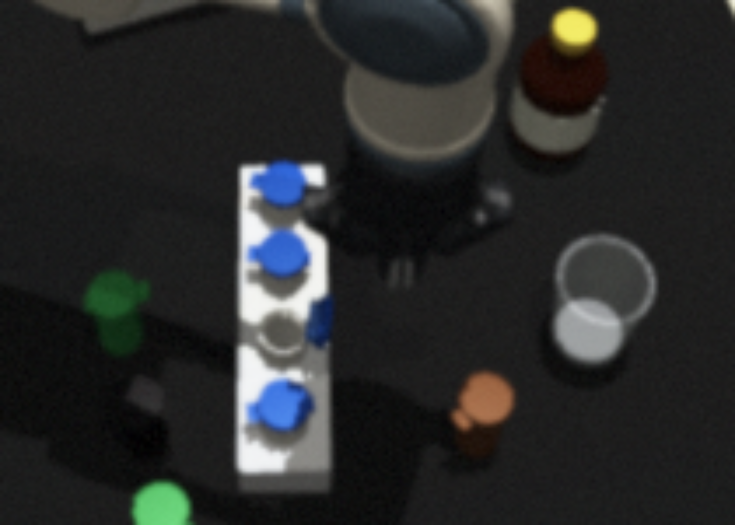

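The first cap (crop 283,182) now lies flat, like the shut ones. The second is still open at (320,320), so I repeat the same path there.

```bash
python3 -m jog '[{"tx":0.003,"ty":0.001,"tz":0.035,"ax":0,"ay":0,"az":-0.004},{"tx":0.003,"ty":0.001,"tz":0.065,"ax":0,"ay":0,"az":-0.004},{"tx":0.003,"ty":0.001,"tz":0.086,"ax":0,"ay":0,"az":-0.004},{"tx":0.003,"ty":0.001,"tz":0.086,"ax":0,"ay":0,"az":-0.004},{"tx":0.003,"ty":-0.008,"tz":0.086,"ax":0,"ay":0,"az":-0.004},{"tx":0.003,"ty":-0.016,"tz":0.086,"ax":0,"ay":0,"az":-0.004},{"tx":0.003,"ty":-0.024,"tz":0.086,"ax":0,"ay":0,"az":-0.004},{"tx":0.003,"ty":-0.032,"tz":0.086,"ax":0,"ay":0,"az":-0.004},{"tx":0.003,"ty":-0.038,"tz":0.086,"ax":0,"ay":0,"az":-0.004},{"tx":0.003,"ty":-0.044,"tz":0.086,"ax":0,"ay":0,"az":-0.004}]'
python3 -m jog '[{"tx":0,"ty":-0.004,"tz":0,"ax":0,"ay":0,"az":0},{"tx":0,"ty":-0.008,"tz":0,"ax":0,"ay":0,"az":0},{"tx":0,"ty":-0.012,"tz":0,"ax":0,"ay":0,"az":0},{"tx":0,"ty":-0.016,"tz":0,"ax":0,"ay":0,"az":0},{"tx":0,"ty":-0.020,"tz":0,"ax":0,"ay":0,"az":0},{"tx":0,"ty":-0.024,"tz":0,"ax":0,"ay":0,"az":0},{"tx":0,"ty":-0.027,"tz":0,"ax":0,"ay":0,"az":0},{"tx":0,"ty":-0.030,"tz":0,"ax":0,"ay":0,"az":0},{"tx":0,"ty":-0.031,"tz":0,"ax":0,"ay":0,"az":0},{"tx":0,"ty":-0.031,"tz":0,"ax":0,"ay":0,"az":0}]'
python3 -c "
from h import *
delta(rackpt(-.028,0,-.003,.076),RA)"
```

```text
time_s: 7.67
ee_pos: [0.5037, -0.2698, 0.2608]
orientation: [2.419, 2.002, 0.001]
force: [1.2, 0.8, 0.4]
opening: -0.003
grip_force: 0.5
time_s: 8.5
ee_pos: [0.4735, -0.2641, 0.2597]
orientation: [-2.42, -2.003, 0.0]
force: [-0.9, 0.5, -0.3]
opening: 0.003
grip_force: 0.1
t [-0.0025  0.0007  0.0107] a [-0.0001  0.      0.0057] at [ 0.4735 -0.2641  0.2597]
```

```bash
python3 -m jog '[{"tx":0,"ty":0,"tz":0.002,"ax":0,"ay":0,"az":0},{"tx":0,"ty":0,"tz":0.004,"ax":0,"ay":0,"az":0},{"tx":0,"ty":0,"tz":0.006,"ax":0,"ay":0,"az":0},{"tx":0,"ty":0,"tz":0.008,"ax":0,"ay":0,"az":0},{"tx":0,"ty":0,"tz":0.010,"ax":0,"ay":0,"az":0},{"tx":0,"ty":0,"tz":0.011,"ax":0,"ay":0,"az":0},{"tx":0,"ty":0,"tz":0.012,"ax":0,"ay":0,"az":0},{"tx":0,"ty":0,"tz":0.013,"ax":0,"ay":0,"az":0},{"tx":0,"ty":0,"tz":0.014,"ax":0,"ay":0,"az":0},{"tx":0,"ty":0,"tz":0.014,"ax":0,"ay":0,"az":0}]'
python3 -m jog '[{"tx":0,"ty":0,"tz":0,"ax":0,"ay":0,"az":0},{"tx":0,"ty":0,"tz":0,"ax":0,"ay":0,"az":0},{"tx":0,"ty":0,"tz":0,"ax":0,"ay":0,"az":0},{"tx":0,"ty":0,"tz":-0.005,"ax":0,"ay":0,"az":0},{"tx":0,"ty":0,"tz":-0.04,"ax":0,"ay":0,"az":0},{"tx":0,"ty":0,"tz":-0.08,"ax":0,"ay":0,"az":0},{"tx":0,"ty":0,"tz":-0.12,"ax":0,"ay":0,"az":0},{"tx":0.03,"ty":0,"tz":-0.15,"ax":0,"ay":0,"az":0},{"tx":0.07,"ty":-0.02,"tz":-0.15,"ax":0,"ay":0,"az":0},{"tx":0.11,"ty":-0.04,"tz":-0.15,"ax":0,"ay":0,"az":0}]'
python3 -c "
from h import *
delta([.434,.1705,.22+.173],HA)"
```

```text
time_s: 9.33
ee_pos: [0.4738, -0.264, 0.2493]
orientation: [2.418, 2.002, 0.001]
force: [-5.8, 4.9, 17.2]
opening: 0.001
grip_force: 8.7
time_s: 10.17
ee_pos: [0.4569, -0.1545, 0.398]
orientation: [2.419, 1.999, 0.003]
force: [-0.2, 0.7, -0.3]
opening: -0.002
grip_force: 0.0
t [ 0.3148 -0.0838  0.0044] a [ 0.004   0.0014 -0.3364] at [ 0.4569 -0.1545  0.398 ]
```

```bash
python3 -m jog '[{"tx":0.315,"ty":-0.084,"tz":0.004,"ax":0,"ay":0,"az":-0.336},{"tx":0.315,"ty":-0.084,"tz":0.004,"ax":0,"ay":0,"az":-0.336},{"tx":0.315,"ty":-0.084,"tz":0.004,"ax":0,"ay":0,"az":-0.336},{"tx":0.315,"ty":-0.084,"tz":0.004,"ax":0,"ay":0,"az":-0.336},{"tx":0.315,"ty":-0.084,"tz":0.004,"ax":0,"ay":0,"az":-0.336},{"tx":0.315,"ty":-0.084,"tz":0.004,"ax":0,"ay":0,"az":-0.336},{"tx":0.315,"ty":-0.084,"tz":0.004,"ax":0,"ay":0,"az":-0.336},{"tx":0.315,"ty":-0.084,"tz":0.004,"ax":0,"ay":0,"az":-0.336},{"tx":0.315,"ty":-0.084,"tz":0.004,"ax":0,"ay":0,"az":-0.336},{"tx":0.315,"ty":-0.084,"tz":0.004,"ax":0,"ay":0,"az":-0.336}]' -0.4 50
python3 - <<'E'
from h import *
np.set_printoptions(precision=4,suppress=True)
delta([.435,.1705,.147+.155],HA)
im,d=get_image("side");np.savez("side0.npz",im=im,d=d)
cv2.imwrite('pics/s4.png',cv2.resize(im[130:390,180:390][:,:,::-1],None,fx=2.3,fy=2.3))
im,d=get_image("top");np.savez("top0.npz",im=im,d=d)
E
python3 m.py
```

```text
time_s: 11.0
ee_pos: [0.4328, 0.1718, 0.3911]
orientation: [-2.046, -2.383, 0.002]
force: [-0.1, -0.8, -0.0]
opening: 0.298
grip_force: 0.0
t [-0.0016  0.002   0.0891] a [-0.001   0.0004  0.0054] at [0.4328 0.1718 0.3911]
top blue [359.016 238.616] 125 med [ 0.4943 -0.1517  0.075 ] min [ 0.4772 -0.1665  0.0672] max [ 0.5115 -0.1385  0.0816]
top blue [377.4444 243.0635] 126 med [ 0.4827 -0.2052  0.0756] min [ 0.4654 -0.2202  0.0648] max [ 0.4992 -0.1927  0.0816]
top blue [396.344 246.888] 125 med [ 0.4726 -0.2611  0.0757] min [ 0.4557 -0.2759  0.0688] max [ 0.4888 -0.2481  0.0817]
top blue [414.7209 251.4884] 129 med [ 0.4613 -0.3162  0.076 ] min [ 0.4415 -0.3305  0.066 ] max [ 0.4763 -0.3024  0.0821]
rack ((479.51824951171875, -235.06137084960938), (236.35879516601562, 63.74203109741211), 79.03111267089844) 862
red 53 [0.146  0.1509 0.3608]
[[380.8606262207031, 191.64688110351562], [469.6792907714844, 100.97029876708984], [517.7847900390625, 148.09011840820312], [428.9660949707031, 238.76669311523438]] ((449.32269287109375, 169.86849975585938), (67.33804321289062, 126.92910766601562)
[... 760 characters left out ...]
0.4777 -0.3067  0.0778]
rack ((480.05316162109375, -236.42276000976562), (239.0281219482422, 62.09805679321289), 78.6136703491211) 1019
red 179 [0.1375 0.1489 0.154 ]
[[420.3218688964844, 236.46510314941406], [441.6651306152344, 104.4226303100586], [495.0900573730469, 113.05821228027344], [473.7467956542969, 245.10067749023438]] ((457.7059631347656, 174.76165771484375), (54.11836242675781, 133.75631713867188), 9.181843757629395)
heater ((553.2393188476562, 185.77706909179688), (203.97802734375, 209.0920867919922), 8.074141502380371) [[437.57733154296875, 274.96197509765625], [466.94525146484375, 67.94256591796875], [668.9013061523438, 96.5921630859375], [639.5333862304688, 303.611572265625]]
```

View pics/s4.png

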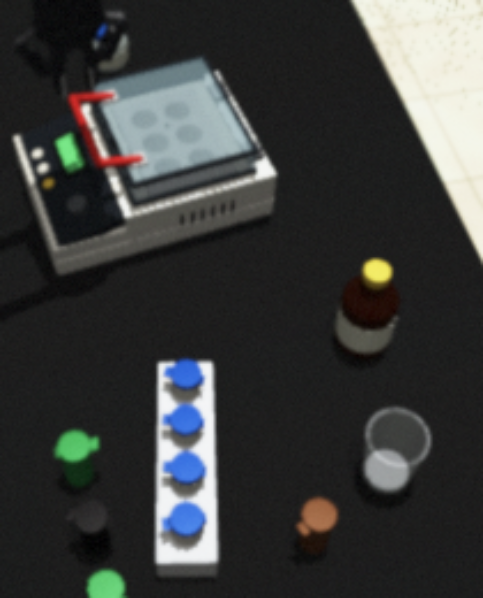

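All four caps now lie flat at z ≈ 0.075 (crop 185, 372–520) and the bystanders are unmoved. The fingers hang above the red bar, so I go down and grip it.

```bash
python3 -m jog '[{"tx":-0.001,"ty":0,"tz":0.02,"ax":0,"ay":0,"az":0},{"tx":-0.001,"ty":0,"tz":0.035,"ax":0,"ay":0,"az":0},{"tx":-0.001,"ty":0,"tz":0.045,"ax":0,"ay":0,"az":0},{"tx":-0.001,"ty":0,"tz":0.052,"ax":0,"ay":0,"az":0},{"tx":-0.001,"ty":0,"tz":0.058,"ax":0,"ay":0,"az":0},{"tx":-0.001,"ty":0,"tz":0.064,"ax":0,"ay":0,"az":0},{"tx":-0.001,"ty":0,"tz":0.07,"ax":0,"ay":0,"az":0},{"tx":-0.001,"ty":0,"tz":0.076,"ax":0,"ay":0,"az":0},{"tx":-0.001,"ty":0,"tz":0.082,"ax":0,"ay":0,"az":0},{"tx":-0.001,"ty":0,"tz":0.088,"ax":0,"ay":0,"az":0}]'
python3 -m jog '[{"tx":0,"ty":0,"tz":0,"ax":0,"ay":0,"az":0},{"tx":0,"ty":0,"tz":0,"ax":0,"ay":0,"az":0},{"tx":0,"ty":0,"tz":0,"ax":0,"ay":0,"az":0},{"tx":0,"ty":0,"tz":0,"ax":0,"ay":0,"az":0},{"tx":0,"ty":0,"tz":0,"ax":0,"ay":0,"az":0},{"tx":0,"ty":0,"tz":0,"ax":0,"ay":0,"az":0},{"tx":0,"ty":0,"tz":0,"ax":0,"ay":0,"az":0},{"tx":0,"ty":0,"tz":0,"ax":0,"ay":0,"az":0},{"tx":0,"ty":0,"tz":0,"ax":0,"ay":0,"az":0},{"tx":0,"ty":0,"tz":0,"ax":0,"ay":0,"az":0}]' -1 50
```

```text
time_s: 11.93
ee_pos: [0.4333, 0.1692, 0.3033]
orientation: [2.051, 2.379, 0.0]
force: [0.3, -0.3, 0.1]
opening: 0.305
grip_force: 0.0
time_s: 12.77
ee_pos: [0.4362, 0.1696, 0.3039]
orientation: [2.047, 2.373, 0.016]
force: [24.0, 5.1, -9.6]
opening: 0.12
grip_force: 48.5
```

The bar is gripped, with an offset load of 24 N along +x. I take out 3 mm and start the arc.

```bash
python3 -m jog '[{"tx":0,"ty":0.003,"tz":0,"ax":0,"ay":0,"az":0},{"tx":0,"ty":0.006,"tz":-0.0097,"ax":0,"ay":0,"az":0},{"tx":0,"ty":0.0095,"tz":-0.0192,"ax":0,"ay":0,"az":0},{"tx":0,"ty":0.0134,"tz":-0.0285,"ax":0,"ay":0,"az":0},{"tx":0,"ty":0.0178,"tz":-0.0376,"ax":0,"ay":0,"az":0},{"tx":0,"ty":0.0227,"tz":-0.0465,"ax":0,"ay":0,"az":0},{"tx":0,"ty":0.028,"tz":-0.0552,"ax":0,"ay":0,"az":0},{"tx":0,"ty":0.0337,"tz":-0.0635,"ax":0,"ay":0,"az":0},{"tx":0,"ty":0.0398,"tz":-0.0716,"ax":0,"ay":0,"az":0},{"tx":0,"ty":0.0398,"tz":-0.0716,"ax":0,"ay":0,"az":0}]'
python3 - <<'E'
from h import *
s=bot.read_state();c=np.array([np.cos(HA),np.sin(HA)])
h=np.array([.630,.199]);g=Ro.from_rotvec(s["orientation"]).apply([0,0,.155])+s["ee_pos"]
print("rel x,z",(g[:2]-h)@c,g[2]-.092,"y",(g[:2]-h)@[-c[1],c[0]])
E
```

```text
time_s: 13.6
ee_pos: [0.4736, 0.1752, 0.3755]
orientation: [2.051, 2.379, 0.001]
force: [1.9, -0.4, -4.1]
opening: 0.117
grip_force: 49.2
rel x,z -0.15807194656961066 0.12845320966937765 y -0.0007522749739279008
```

```bash
python3 -m jog '[{"tx":0,"ty":0.0065,"tz":-0.0077,"ax":0,"ay":0,"az":0},{"tx":0,"ty":0.0134,"tz":-0.0152,"ax":0,"ay":0,"az":0},{"tx":0,"ty":0.0207,"tz":-0.0222,"ax":0,"ay":0,"az":0},{"tx":0,"ty":0.0283,"tz":-0.0289,"ax":0,"ay":0,"az":0},{"tx":0,"ty":0.0363,"tz":-0.0352,"ax":0,"ay":0,"az":0},{"tx":0,"ty":0.0445,"tz":-0.0411,"ax":0,"ay":0,"az":0},{"tx":0,"ty":0.053,"tz":-0.0465,"ax":0,"ay":0,"az":0},{"tx":0,"ty":0.0592,"tz":-0.0502,"ax":0,"ay":0,"az":0},{"tx":0,"ty":0.0592,"tz":-0.0502,"ax":0,"ay":0,"az":0},{"tx":0,"ty":0.0592,"tz":-0.0502,"ax":0,"ay":0,"az":0}]'
python3 -m jog '[{"tx":0,"ty":0,"tz":0,"ax":0,"ay":0,"az":0},{"tx":0,"ty":0,"tz":0,"ax":0,"ay":0,"az":0},{"tx":0,"ty":0,"tz":0,"ax":0,"ay":0,"az":0},{"tx":0,"ty":0,"tz":0,"ax":0,"ay":0,"az":0},{"tx":0,"ty":0,"tz":0,"ax":0,"ay":0,"az":0},{"tx":0,"ty":0,"tz":0,"ax":0,"ay":0,"az":0},{"tx":0,"ty":0,"tz":0,"ax":0,"ay":0,"az":0},{"tx":0,"ty":0,"tz":0,"ax":0,"ay":0,"az":0},{"tx":0,"ty":0,"tz":0,"ax":0,"ay":0,"az":0},{"tx":0,"ty":0,"tz":0,"ax":0,"ay":0,"az":0}]'
python3 - <<'E'
from h import *
s=bot.read_state();c=np.array([np.cos(HA),np.sin(HA)])
h=np.array([.630,.199]);g=Ro.from_rotvec(s["orientation"]).apply([0,0,.155])+s["ee_pos"]
x,z=(g[:2]-h)@c,g[2]-.092;print("rel x,z",x,z,"angle",np.arctan2(z,-x)-np.arctan2(55,195),np.abs(s["qd"]).max())
im,d=get_image("side");cv2.imwrite('pics/s5.png',cv2.resize(im[100:390,180:390][:,:,::-1],None,fx=2,fy=2))
E
```

```text
time_s: 14.43
ee_pos: [0.5304, 0.1836, 0.4267]
orientation: [-2.051, -2.379, 0.002]
force: [-6.4, -2.2, 5.5]
opening: 0.116
grip_force: 49.9
time_s: 15.27
ee_pos: [0.5301, 0.1836, 0.4265]
orientation: [-2.051, -2.379, 0.003]
force: [-5.7, -2.3, 4.3]
opening: 0.117
grip_force: 49.9
rel x,z -0.10137777971648383 0.1794735805428724 angle 0.7817046666550038 0.0010130084689826864
```

View pics/s5.png

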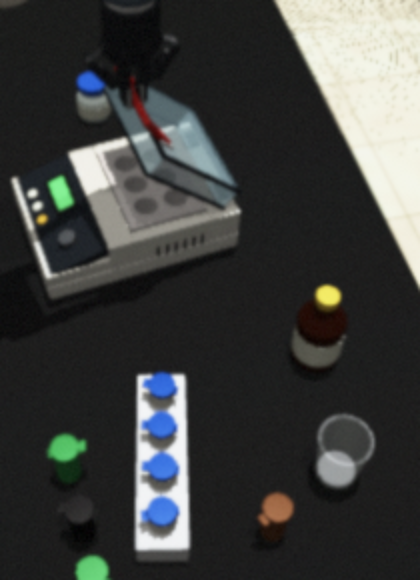

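The cover is held at about 0.78 rad with the bar in the fingers (crop 145,110). The arm is still and all four caps are shut.

```bash
python3 -c "
from cell import bot
print(bot.hand_in())"
```

```text
the job is handed in; nothing more can be done
None
```

Both open caps are pressed shut, all four vials stand in the rack, and the gripper is holding the heater cover still at about 45 degrees (0.78 rad); I handed the job in at about 15 s without disturbing the bottle, beaker or jar.

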